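# Find the slip angle of a metal block on the tilting board

### The job

Gently set the aluminium block in the empty lane of the flat tilting board, wholly above the scribed line, and let go. Then raise the board slowly by its cross bar until the block starts to slide by itself, and stop there: the block should slide down to the foot stop while the round weight in the other lane stays where it is. Leave the board standing at that angle, let go of it, and leave the other things on the table alone.

Things in the scene. Friction and masses are not known exactly. Their poses are not given: they have to be found in the camera images.
- board: grey plastic tilting board, 249 x 124 x 12 mm, flat at the start, hinged on a fixed stand. Origin: in its top face, on its centre line and on the hinge axis, at its low end, 55 mm above the table. x runs up the board to its top end at x = 245 mm and on to the bar, y across it (the hinge axis), z out of the top face
- lane (a point): middle of the scribed line across the empty lane, on the board's top face at x = 156, y = -30 mm; axes as the board's. A divider 4 mm wide, 6 mm high along the board's y = 0 makes two lanes, 60 mm wide each; the round weight stands in the one at y > 0. The block goes beyond the line, on the x > 156 mm side
- stop (a point): middle of the empty lane at the upper face of the aluminium foot stop, a 12 mm high strip across the board; on the board's top face at x = 60, y = -30 mm; axes as the board's
- tilt (a joint): tilt of the board, rad: 0 flat (start), growing as the bar end is raised, at most 0.8. The stiff hinge (about 2.6 N m of friction) keeps the board where it is left; raising takes 10 to 20 N at the bar. The block slips at an angle that differs from run to run, between 0.24 and 0.38; the weight, which grips better, slips about 0.1 rad later
- bar (a point): middle of the round steel cross bar at the board's free end, 10 mm thick, 80 mm free between two side arms, parallel to the board's y; on the board at x = 290, y = 0, z = -6 mm, 45 mm beyond the board's end, 49 mm above the table at the start. Can be pinched from above, fingers closing along the board's x, and turns between the fingers
- sample: the aluminium block, plain, 50 x 40 x 36 mm (its x, y, z), about 0.19 kg, standing flat on the table; origin at the centre of its underside, z up. Set it with its x axis along the board; once slid down, its origin is 85 mm up the board from the hinge
- weight: round steel weight with a thin cork sole and a small knob on top, 42 mm across, 30 mm high (36 mm with the knob), about 0.28 kg; origin at the centre of its underside. It stands on the board in the lane at y > 0, at x = 186 mm, and must stay there
- woodblock: bystander: wooden cube, 34 mm; origin at the centre of its underside
- vial: bystander: small amber glass bottle, 28 mm across, 55 mm high; origin at the centre of its underside
- glue: bystander: white bottle with a red cap, 38 mm across, 120 mm high; origin at the centre of its underside
- driver: bystander: screwdriver lying on the table
- wrench: bystander: wrench lying on the table
- collar: bystander: steel shaft collar, 40 mm across, 14 mm high
- cup: bystander: white plastic cup, 72 mm across, 75 mm high
Mind the look-alikes: they are no part of the job. What is shaped like the weight but green or pink is not meant.

How it is judged:
By the outcome, as a careful person would: the job done as asked, in the order asked, and still so for the second after the job is handed in, with the robot touching nothing.
It also fails if it takes over 64 s, if anything falls off the work surface, if the arm or the gripper's body presses on something with over 40 N, if the wrist force passes 120 N, or if a joint passes its speed limit or range.

### The arm

A 6-joint arm with a two-finger parallel gripper is mounted at the origin on the work surface. World frame = base frame: x ahead of the robot, y to its left, z up, the work surface at z = 0. Lengths are in m, angles in rad, forces in N, time in s.
With the tool pointing down it reaches from about 0.25 to 0.725 m from the base axis. Payload 4 kg.
Tool frame: the origin (TCP) lies at the very end of the fingers, on their centre line; the grasp point (between the pads) lies 19 mm behind it; z points along the fingers, y is the line along which they close (so a half turn about z gives the same grasp; the last joint's range is limited). The gripper opens to 85 mm and grips with 20 to 120 N. Pads are 22 mm wide; open, the fingers measure 114 mm over their backs; the gripper's body (76 mm by 85 mm) begins 54 mm behind the grasp point. The pads swing forward as they close: fully open they stand 13 mm farther back than shut.
Start: joints at [1.175, 0.241, 0.005, 1.335, 0, 1.571], TCP at [0.193, 0.461, 0.206] pointing down, gripper open.
Joint ranges: [-2.72, 2.72], [-1.05, 1.87], [-1.09, 1.28], [-1.99, 2.15], [-1.42, 1.44], [-3.14, 3.14]. Speed limits (rad/s): [2.79, 2.79, 3.14, 3.14, 3.14, 3.14].

### API

Orientations are given as a unit quaternion [x, y, z, w].
In Python, from workcell import bot, vision, workorder gives the robot as it stands.
- The arm moves only by the shell command python3 -m creep 'ROWS' [OPENING]. ROWS is JSON, a list of rows, each a list of 2 entries, a list of its own where there are three numbers: the shift along the tool's x, y, z in mm, then the turn, a rotation vector about the tool's x, y, z in rad. In form: [[[dx, dy, dz], [wx, wy, wz]], ...]. A call has 1 to 12 rows; each row shifts and turns the commanded pose from where the row before left it, along the tool's axes as they then stand; what a row does not reach is not made up. A row lasts 1/8 s, in which the tool goes at most 62.5 mm and 10.7 degrees, less where a joint would pass 70% of its speed; a pose out of reach is approached as far as the arm can. A call is refused whole if a number of a shift passes 62.5 or a number of a turn 0.188, either way. A call with a gripper value outside its range is refused whole. OPENING is the finger opening in mm, from 0 to 85.4, set as the call begins (- or left out, the last holds). The fingers move at their own pace and stop on an object; the grip force is fixed at half the most. Time passes only in rows, so rows that do not move let the fingers close. It gives the time, the measured TCP pose, the force, the opening and the grip force at its end, in the units of the state.
- bot.get_obs(): the state, without advancing time (a new reading comes with each control period).
- vision.camera(name): name is "scene" or "top" or "wrist"; returns a dict with "image" (400x640x3 uint8, blue, green, red), "z_map" (400x640 float32, m along the optical axis (not along the pixel's ray), 0 where there is no reading), "K" (3x3 intrinsics, pixels), "rvec" (rotation vector, rad) and "tvec" (3), from world to camera coordinates, as OpenCV has them; the wrist camera has in their place "tool_from_camera" (4x4, takes a point from camera to tool coordinates, whose origin is the TCP and whose axes are the flange's). Camera axes: x right, y down, z forward; pixel columns grow to the right and rows downward; lengths in m; the calibration is good to about 2 mm. A picture is of the moment at which its call begins: read the wrist's pose just before it.
- workorder.job_done(): hands the job in; it is judged then, once.
Trained networks look in a picture, given as the dict that the camera call returned (one of the last four; its "shot" number tells which), for a name from the list of things; names that differ only in an ending like _2 or _b are one class to them, and where a whole thing is asked for, a point or a joint stands for the part that bears it (a point fixed in the world has none). Each returns a list of dicts, best first, with "score" (0 to 1); they miss things now and then, are a little off and sometimes report something else, mostly with a low value. They report only what shows in the picture. A call takes as long as a camera call. They do not tell look-alikes from the thing itself.
- vision.spot_in(picture, query): "position" ([column, row] in pixels, amid what is visible of it).
- vision.place_of(picture, query): "position" ([column, row] in pixels: a listed point, or the origin of a listed thing).
The state is a dict: "clock": time; "joint_pos": joint angles; "joint_vel": joint speeds; "tau": joint torques, N m; "eef_pos": TCP position; "tool_rot": TCP orientation; "ft_force": force on the tool from outside, world axes, zero at the start; "ft_torque": the same for the moment, N m; "grip_width": finger opening in m; "grasp_force": force on a finger pad.
Only numpy, scipy, OpenCV 4.12 (cv2) and the standard library are available. Lean on these libraries where they do the work, as an engineer would, in place of code of your own. Each camera call takes 0.05 s, during which the arm holds its last target. There are 200 camera calls.

## Working session

There is one attempt and no reset: what is moved stays moved. The work goes in short steps, Python scripts to look and compute and a shell command to move; the robot and the scene stay as the last step left them, time stands still between calls to the robot, and variables do not carry over. Pictures are saved under pics/ and viewed, at most 10 in all, crops included, and the job is handed in when it is done.

```bash
ls; mkdir -p pics; cat > h.py <<'E'
import numpy as np, cv2
from scipy.spatial.transform import Rotation as R
from workcell import bot, vision, workorder
def cam(name):
    o=bot.get_obs(); p=vision.camera(name)
    if name=="wrist":
        T=np.eye(4);T[:3,:3]=R.from_quat(o["tool_rot"]).as_matrix();T[:3,3]=o["eef_pos"]
        p["W"]=T@np.array(p["tool_from_camera"])
    else:
        C=np.eye(4);C[:3,:3]=cv2.Rodrigues(np.array(p["rvec"],float))[0];C[:3,3]=np.ravel(p["tvec"])
        p["W"]=np.linalg.inv(C)
    return p
def at_z(p,uv,z):   # pixel ray met with plane of height z
    d=p["W"][:3,:3]@np.linalg.solve(p["K"],[uv[0],uv[1],1]); c=p["W"][:3,3]
    return c+d*(z-c[2])/d[2]
def at_d(p,uv):
    u,v=int(round(uv[0])),int(round(uv[1])); z=p["z_map"][v,u]
    return (p["W"]@np.r_[np.linalg.solve(p["K"],[uv[0],uv[1],1])*z,1])[:3]
def pix(p,P):
    C=np.linalg.inv(p["W"]); q=p["K"]@(C[:3,:3]@np.asarray(P)+C[:3,3]); return q[:2]/q[2]
E
python3 - <<'E'
from h import *
np.set_printoptions(precision=3,suppress=True)
o=bot.get_obs(); print(o["eef_pos"],o["tool_rot"],R.from_quat(o["tool_rot"]).as_matrix())
for n in("top","scene"):
    p=cam(n); cv2.imwrite(f"pics/{n}0.png",p["image"]); print(n,p["W"][:3,3])
    for q,z in (("board",.055),("lane",.055),("stop",.055),("bar",.049),("sample",0),("weight",.055)):
        for r in vision.place_of(p,q)[:3]: print(q,r["score"],np.array(r["position"]),at_z(p,r["position"],z))
E
```

```text
pics
[0.193 0.461 0.205] [ 0.197  0.98  -0.001 -0.   ] [[-0.923  0.386 -0.001]
 [ 0.386  0.923 -0.002]
 [-0.    -0.002 -1.   ]]
top [0.275 0.011 1.424]
board 0.82 [315.4 213. ] [0.496 0.05  0.055]
lane 0.67 [368.4 210.4] [ 0.498 -0.111  0.055]
stop 0.98 [335.4 217.3] [ 0.48  -0.01   0.055]
bar 0.96 [406.9 202.5] [ 0.52  -0.23   0.049]
sample 0.67 [250.6 188.8] [0.59  0.257 0.   ]
sample 0.56 [248.2 228.6] [0.462 0.264 0.   ]
weight 0.67 [434.7 186.6] [ 0.565 -0.316  0.055]
weight 0.56 [379.  257.3] [ 0.356 -0.135  0.055]
weight 0.46 [374.6 193.7] [ 0.549 -0.132  0.055]
scene [0.964 0.654 0.841]
board 0.75 [344.1 196.4] [0.489 0.05  0.055]
lane 0.88 [311.9 156.6] [ 0.475 -0.114  0.055]
stop 0.62 [335.7 180.5] [ 0.475 -0.006  0.055]
bar 0.85 [270.2 140.6] [ 0.531 -0.237  0.049]
bar 0.38 [287.4 120.3] [ 0.445 -0.291  0.049]
sample 0.83 [408.  266.9] [0.464 0.263 0.   ]
sample 0.65 [343.  198.1] [0.462 0.011 0.   ]
weight 0.74 [239.1 142.5] [ 0.608 -0.268  0.055]
weight 0.68 [282.8 164.4] [ 0.554 -0.128  0.055]
weight 0.65 [341.2 154.1] [ 0.405 -0.08   0.055]
```

View pics/top0.png

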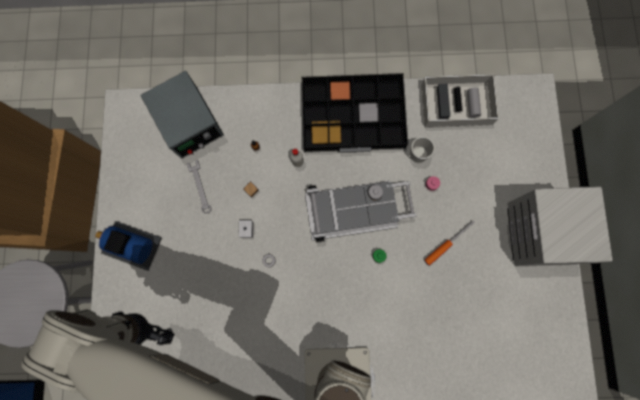

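View pics/scene0.png

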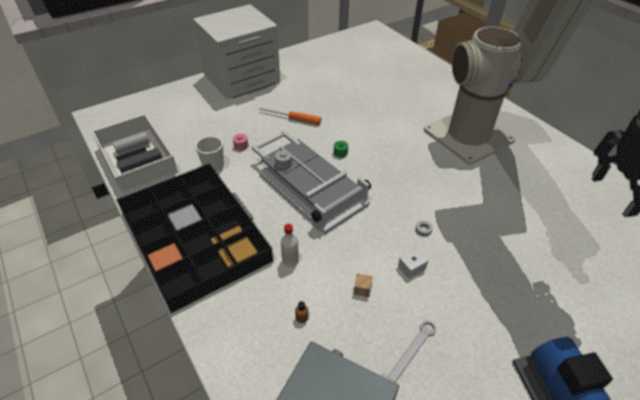

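The top view shows a pale block at (246,228), which is the only sample candidate. The board runs from (315,213) to its bar at (407,202), with the weight at (376,191) and the empty lane nearer the robot. I'll move towards the block and look from close by.

```bash
python3 -m creep '[[[-42,-11,-8],[0,0,0]],[[-42,-11,-8],[0,0,0]],[[-42,-11,-8],[0,0,0]],[[-42,-11,-8],[0,0,0]],[[-42,-11,-8],[0,0,0]],[[-42,-11,-8],[0,0,0]],[[0,0,0],[0,0,0]],[[0,0,0],[0,0,0]]]' 85
python3 - <<'E'
from h import *
np.set_printoptions(precision=3,suppress=True)
p=cam("wrist"); cv2.imwrite("pics/w0.png",p["image"]); print(p["tool_from_camera"])
for r in vision.place_of(p,"sample")[:3]: print(r["score"],np.array(r["position"]),at_z(p,r["position"],0),at_d(p,r["position"]))
E
```

```text
clock: 1.7
eef_pos: [0.3995, 0.3033, 0.2534]
tool_rot: [0.197, 0.98, -0.0, -0.0]
ft_force: [-0.7, -0.7, 0.8]
grip_width: 0.0852
grasp_force: 0.0
[[ 0.001 -0.951 -0.31   0.08 ]
 [ 1.     0.     0.001  0.   ]
 [-0.001 -0.31   0.951 -0.168]
 [ 0.     0.     0.     1.   ]]
0.92 [315.3 206.4] [0.458 0.27  0.   ] [0.447 0.275 0.037]
```

View pics/w0.png

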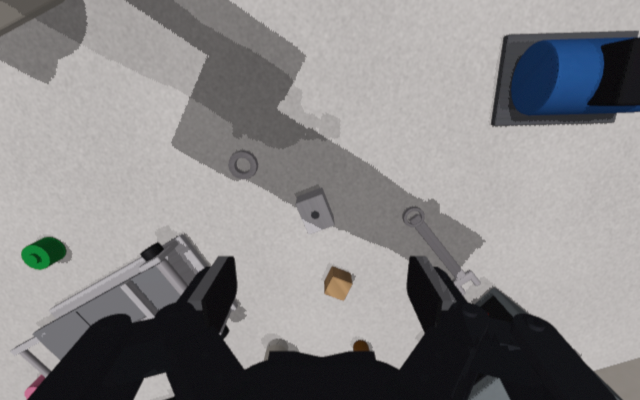

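The wrist view shows the block at (315,206), partly in shadow, with the board at lower left. Next I'll get the yaw of the block and the board from depth.

```bash
cat >> h.py <<'E'
def cloud(p):
    v,u=np.mgrid[:400,:640]; z=p["z_map"]; m=z>0
    q=np.stack([u[m],v[m],np.ones(m.sum())]); P=(np.linalg.inv(p["K"])@q)*z[m]
    return (p["W"][:3,:3]@P).T+p["W"][:3,3]
def rect(p,c,r,z0,z1):
    P=cloud(p); s=P[(np.hypot(*(P[:,:2]-c).T)<r)&(P[:,2]>z0)&(P[:,2]<z1)]
    return len(s),cv2.minAreaRect((s[:,:2]*1000).astype(np.float32)),np.median(s[:,2])
E
python3 - <<'E'
from h import *
np.set_printoptions(precision=3,suppress=True)
p=cam("wrist"); print(rect(p,[.455,.27],.05,.03,.045))
for n in("top","scene"):
    p=cam(n); print(n,rect(p,[.458,.268],.05,.028,.045))
    print(rect(p,[.51,-.08],.2,.050,.059))
    for q,z in (("board",.055),("lane",.055),("stop",.055),("bar",.049),("sample",0)):
        for r in vision.place_of(p,q)[:1]: print(q,r["score"],np.array(r["position"]),at_z(p,r["position"],z))
    for r in vision.place_of(p,"weight")[:4]: print("w",r["score"],np.array(r["position"]),at_z(p,r["position"],.055))
E
```

```text
(1004, ((456.830810546875, 270.1588439941406), (39.96376037597656, 50.08024215698242), 88.05671691894531), np.float64(0.03565554138982058))
top (211, ((457.76519775390625, 268.42816162109375), (41.10029983520508, 47.15884017944336), 87.83638000488281), np.float64(0.036727350629436994))
(2731, ((574.170166015625, -76.1043701171875), (271.52313232421875, 325.54302978515625), 13.162210464477539), np.float64(0.05537634676865788))
board 0.89 [316.1 212.4] [0.497 0.048 0.055]
lane 0.93 [367.8 214.1] [ 0.487 -0.108  0.055]
stop 0.74 [336.5 219.3] [ 0.474 -0.013  0.055]
bar 0.42 [247.9 226.5] [0.462 0.257 0.049]
sample 0.67 [249.2 230.4] [0.456 0.261 0.   ]
w 0.71 [379.5 254.8] [ 0.364 -0.137  0.055]
w 0.68 [374.5 192.7] [ 0.552 -0.132  0.055]
w 0.53 [267.4 260.7] [0.357 0.197 0.055]
w 0.46 [434.8 185.1] [ 0.57  -0.317  0.055]
scene (394, ((458.8555908203125, 269.1652526855469), (41.540924072265625, 53.28451156616211), 88.51834869384766), np.float64(0.03497969241419885))
(3168, ((574.2213134765625, -74.89710998535156), (267.718994140625, 326.3709716796875), 12.615795135498047), np.float64(0.05441342696090751))
board 0.85 [344.2 200.2] [0.496 0.06  0.055]
lane 0.94 [310.2 154.2] [ 0.474 -0.124  0.055]
stop 0.54 [291.9 261.6] [0.691 0.146 0.055]
bar 0.89 [270.6 141.3] [ 0.532 -0.233  0.049]
sample 0.81 [411.6 269. ] [0.461 0.272 0.   ]
w 0.68 [339.5 153.3] [ 0.407 -0.085  0.055]
w 0.61 [239.2 142.8] [ 0.609 -0.267  0.055]
```

```bash
python3 -m creep '[[[-33,-4,0],[0,0,0]],[[-33,-4,0],[0,0,0]],[[0,0,0],[0,0,-0.18]],[[0,0,0],[0,0,-0.18]],[[0,0,0],[0,0,-0.18]],[[0,0,0],[0,0,-0.18]],[[0,0,0],[0,0,-0.18]],[[0,0,0],[0,0,-0.18]],[[0,0,0],[0,0,-0.18]],[[0,0,0],[0,0,-0.18]],[[0,0,0],[0,0,-0.18]],[[0,0,0],[0,0,-0.18]]]' 85
python3 -m creep '[[[0,0,20],[0,0,-0.132]],[[0,0,40],[0,0,0]],[[0,0,40],[0,0,0]],[[0,0,20],[0,0,0]],[[0,0,0],[0,0,0]],[[0,0,0],[0,0,0]]]'
python3 - <<'E'
from h import *
np.set_printoptions(precision=4,suppress=True)
o=bot.get_obs();M=R.from_quat(o["tool_rot"]).as_matrix(); print(o["eef_pos"],M,o["joint_pos"])
print("yaw y",np.degrees(np.arctan2(M[1,1],M[0,1])))
p=cam("wrist"); a=rect(p,[.455,.27],.05,.03,.045); print(a)
c=np.r_[np.array(a[1][0])/1000,0]; print("tool shift mm",M.T@(c-np.r_[o["eef_pos"][:2],0])*1000)
E
```

```text
clock: 4.05
eef_pos: [0.4577, 0.2704, 0.2536]
tool_rot: [-0.648, 0.762, 0.0, -0.0]
ft_force: [0.0, 0.6, -0.8]
grip_width: 0.085
grasp_force: 0.0
clock: 4.8
eef_pos: [0.4584, 0.2708, 0.1346]
tool_rot: [-0.695, 0.719, -0.0, 0.001]
ft_force: [0.6, 0.0, 0.9]
grip_width: 0.0849
grasp_force: 0.0
[0.4584 0.2708 0.1346] [[-0.0347 -0.9994  0.0014]
 [-0.9994  0.0347  0.0008]
 [-0.0009 -0.0014 -1.    ]] [ 0.5337  0.3434 -0.0426  1.1831 -0.     -1.0024]
yaw y 178.0137818243178
(2248, ((457.8722839355469, 268.84271240234375), (40.531917572021484, 49.71162414550781), 89.3762435913086), np.float64(0.035974627819033766))
tool shift mm [ 2.0207  0.4229 -0.0024]
```

```bash
python3 -m creep '[[[1.5,0.5,30],[0,0,-0.018]],[[0,0,35],[0,0,0]],[[0,0,35],[0,0,0]],[[0,0,20],[0,0,0]],[[0,0,7],[0,0,0]],[[0,0,0],[0,0,0]]]'
python3 -m creep '[[[0,0,0],[0,0,0]],[[0,0,0],[0,0,0]],[[0,0,0],[0,0,0]],[[0,0,0],[0,0,0]],[[0,0,0],[0,0,0]],[[0,0,0],[0,0,0]],[[0,0,0],[0,0,0]],[[0,0,0],[0,0,0]]]' 40
```

```text
clock: 5.6
eef_pos: [0.4578, 0.2694, 0.0074]
tool_rot: [-0.701, 0.713, -0.0, 0.001]
ft_force: [0.2, 0.3, 0.8]
grip_width: 0.0851
grasp_force: 0.0
clock: 6.6
eef_pos: [0.4584, 0.27, 0.0088]
tool_rot: [-0.701, 0.713, -0.0, 0.002]
ft_force: [-1.6, -1.2, 8.0]
grip_width: 0.0398
grasp_force: 4.4
```

```bash
python3 - <<'E'
from h import *
p=cam("wrist"); cv2.imwrite("pics/w1.png",p["image"])
P=cloud(p); s=P[(np.hypot(*(P[:,:2]-[.458,.27]).T)<.045)&(P[:,2]>.03)&(P[:,2]<.045)]; print(s.min(0),s.max(0),len(s))
print(bot.get_obs()["grip_width"],bot.get_obs()["grasp_force"])
E
```

```text
[0.42519292 0.2479954  0.03000479] [0.49054874 0.28949547 0.04499492] 6134
0.04023231735550915 4.403921890279889
```

View pics/w1.png

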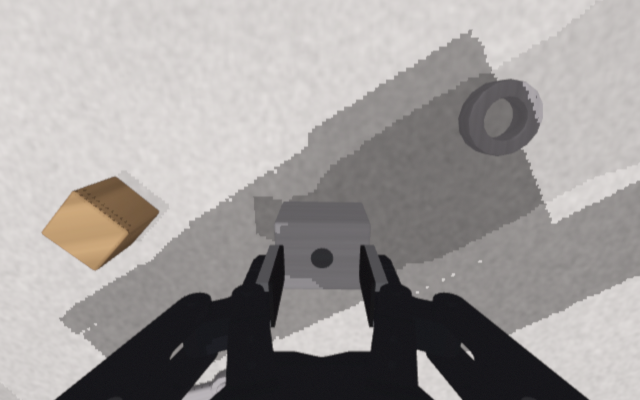

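```bash
python3 -m creep '[[[0,0,0],[0,0,0]],[[0,0,0],[0,0,0]],[[0,0,0],[0,0,0]]]' 20
python3 - <<'E'
from h import *
np.set_printoptions(precision=4,suppress=True)
p=cam("wrist")
for uv in ([275,204],[369,204],[275,225],[371,225]): print(at_z(p,uv,.036),at_z(p,uv,.018),at_z(p,uv,0))
z=p["W"]; 
for v in (210,225,235,250): print(v,[np.round(at_d(p,(u,v)),4).tolist() for u in (265,280,320,360,380)])
o=bot.get_obs(); print(o["grip_width"],o["grasp_force"],o["eef_pos"],o["ft_force"])
E
```

```text
clock: 7.02
eef_pos: [0.4583, 0.2708, 0.0104]
tool_rot: [-0.701, 0.713, 0.0, 0.003]
ft_force: [-5.4, -0.2, 18.5]
grip_width: 0.0205
grasp_force: 9.3
[0.4809 0.2402 0.036 ] [0.484  0.2464 0.018 ] [0.4871 0.2526 0.    ]
[0.4334 0.2409 0.036 ] [0.4305 0.2472 0.018 ] [0.4276 0.2535 0.    ]
[0.4817 0.2517 0.036 ] [0.4849 0.2594 0.018 ] [0.4881 0.2671 0.    ]
[0.4319 0.2524 0.036 ] [0.4289 0.2602 0.018 ] [0.4258 0.268  0.    ]
210 [[0.4938, 0.2566, -0.0001], [0.4808, 0.2487, 0.0219], [0.4584, 0.2487, 0.0227], [0.4359, 0.2496, 0.021], [0.4204, 0.2577, -0.0002]]
225 [[0.4947, 0.2671, -0.0004], [0.4791, 0.2518, 0.0358], [0.4584, 0.2524, 0.0352], [0.4376, 0.2525, 0.0355], [0.42, 0.2679, 0.0002]]
235 [[0.4955, 0.2749, -0.0017], [0.4793, 0.257, 0.0368], [0.4584, 0.2577, 0.036], [0.4375, 0.2581, 0.0358], [0.4197, 0.275, 0.0004]]
250 [[0.4957, 0.2845, 0.0011], [0.4798, 0.2657, 0.0369], [0.4586, 0.2657, 0.0375], [0.4373, 0.2665, 0.0366], [0.4193, 0.2856, 0.0011]]
0.020116807740070394 9.308610607258743 [0.4583 0.2708 0.0104] [-5.8154  0.2017 19.2541]
```

```bash
python3 - <<'E'
from h import *
p=cam("wrist"); cv2.imwrite("pics/w2.png",cv2.resize(p["image"][180:400,180:460],None,fx=2.5,fy=2.5))
E
```

```text
(no output)
```

View pics/w2.png

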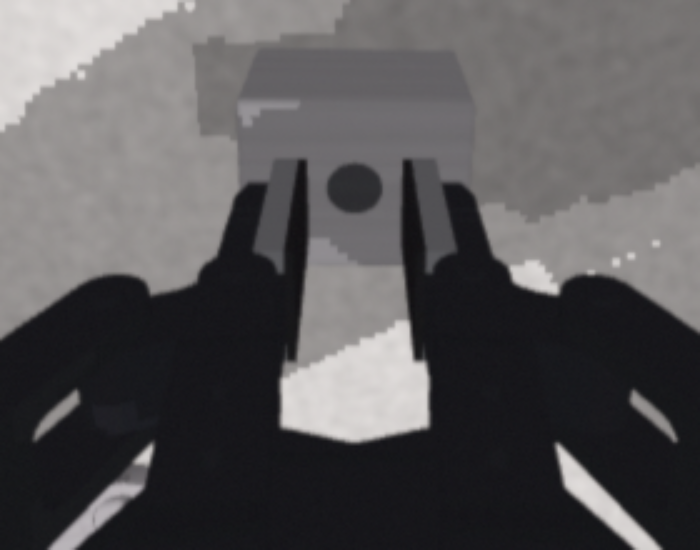

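The pads appear above or inside the block outline at a reading of 20 mm. I'll check where the fingertips really are.

```bash
python3 - <<'E'
from h import *
np.set_printoptions(precision=4,suppress=True)
p=cam("wrist"); o=bot.get_obs(); M=R.from_quat(o["tool_rot"]).as_matrix(); t=o["eef_pos"]
for dz in (0,-.01,-.02,-.03): print(dz,[pix(p,t+M@[x,s*.010,dz]).round() for s in(-1,1) for x in (0.011,-.011)])
for v in range(236,330,8): print(v,[ (np.array(M.T@(at_d(p,(u,v))-t))*1000).round().tolist() for u in (286,292,296,300,320)])
E
```

```text
0 [array([304., 220.]), array([305., 253.]), array([337., 220.]), array([337., 253.])]
-0.01 [array([304., 227.]), array([304., 261.]), array([338., 227.]), array([338., 261.])]
-0.02 [array([302., 234.]), array([303., 269.]), array([339., 234.]), array([339., 269.])]
-0.03 [array([301., 242.]), array([302., 279.]), array([340., 242.]), array([340., 279.])]
236 [[79.0, 0.0, -168.0], [12.0, -15.0, -25.0], [12.0, -13.0, -25.0], [13.0, -11.0, -26.0], [13.0, -0.0, -27.0]]
244 [[8.0, -18.0, -26.0], [10.0, -15.0, -31.0], [11.0, -13.0, -32.0], [11.0, -11.0, -31.0], [8.0, -0.0, -26.0]]
252 [[3.0, -19.0, -26.0], [10.0, -14.0, -39.0], [11.0, -12.0, -40.0], [10.0, -10.0, -39.0], [3.0, -0.0, -25.0]]
260 [[11.0, -16.0, -47.0], [10.0, -13.0, -47.0], [10.0, -11.0, -47.0], [9.0, -10.0, -45.0], [-2.0, -0.0, -25.0]]
268 [[11.0, -15.0, -55.0], [10.0, -13.0, -54.0], [11.0, -11.0, -55.0], [5.0, -10.0, -45.0], [-7.0, -0.0, -25.0]]
276 [[11.0, -14.0, -61.0], [11.0, -12.0, -61.0], [10.0, -10.0, -59.0], [1.0, -10.0, -46.0], [-11.0, -0.0, -26.0]]
284 [[11.0, -14.0, -67.0], [9.0, -12.0, -64.0], [9.0, -10.0, -63.0], [-2.0, -10.0, -48.0], [-17.0, -0.0, -25.0]]
292 [[12.0, -13.0, -73.0], [7.0, -12.0, -66.0], [4.0, -10.0, -63.0], [-5.0, -10.0, -50.0], [-49.0, -1.0, 12.0]]
300 [[12.0, -12.0, -78.0], [4.0, -11.0, -68.0], [1.0, -10.0, -64.0], [-9.0, -10.0, -50.0], [-54.0, -1.0, 10.0]]
308 [[12.0, -12.0, -82.0], [2.0, -11.0, -70.0], [-3.0, -10.0, -63.0], [-61.0, -15.0, 11.0], [-61.0, -1.0, 10.0]]
316 [[17.0, -11.0, -93.0], [-2.0, -11.0, -70.0], [-8.0, -11.0, -62.0], [-67.0, -15.0, 10.0], [-68.0, -1.0, 10.0]]
324 [[16.0, -10.0, -96.0], [-5.0, -11.0, -71.0], [-11.0, -11.0, -63.0], [-76.0, -15.0, 11.0], [-75.0, -1.0, 11.0]]
```

```bash
python3 -m creep '[[[0,0,0],[0,0,0]],[[0,0,0],[0,0,0]],[[0,0,0],[0,0,0]],[[0,0,0],[0,0,0]],[[0,0,0],[0,0,0]]]' 85
cat > tips.py <<'E'
from h import *
np.set_printoptions(precision=4,suppress=True)
p=cam("wrist"); o=bot.get_obs(); M=R.from_quat(o["tool_rot"]).as_matrix(); t=o["eef_pos"]
P=(cloud(p)-t)@M*1000
f=P[(np.abs(P[:,0])<14)&(np.abs(P[:,1])<60)&(P[:,2]>-60)&(P[:,2]<20)]
for a,b in ((-60,-3),(3,60)):
    s=f[(f[:,1]>a)&(f[:,1]<b)]
    for z in range(-55,20,5):
        k=s[(s[:,2]>=z)&(s[:,2]<z+5)]
        if len(k): print(z,len(k),k.min(0).round(),k.max(0).round())
print(t,o["grip_width"],o["ft_force"],rect(p,[.458,.27],.045,.03,.039))
E
python3 tips.py
```

```text
clock: 7.8
eef_pos: [0.4568, 0.2688, 0.0062]
tool_rot: [-0.701, 0.713, 0.0, -0.0]
ft_force: [-0.1, -0.0, -0.2]
grip_width: 0.0847
grasp_force: 0.0
-55 329 [-12. -56. -55.] [ 11. -42. -50.]
-50 272 [-12. -55. -50.] [ 11. -42. -45.]
-45 176 [-12. -49. -45.] [ 11. -41. -40.]
-40 26 [ -9. -43. -40.] [  8. -42. -38.]
-35 675 [-14. -25. -32.] [ 14.  -3. -30.]
-30 1381 [-14. -26. -30.] [ 14.  -3. -28.]
0 28 [-14. -59.   4.] [ 14. -31.   5.]
5 1772 [-14. -60.   5.] [ 14. -29.   9.]
-55 322 [-12.  42. -55.] [ 11.  57. -50.]
-50 258 [-12.  42. -50.] [ 11.  56. -45.]
-45 181 [-12.  42. -45.] [ 11.  50. -40.]
-40 26 [ -8.  43. -40.] [  8.  43. -38.]
-35 596 [-14.   3. -32.] [ 14.  24. -30.]
-30 1282 [-14.   3. -30.] [ 14.  24. -28.]
0 29 [-14.  27.   4.] [14. 60.  5.]
5 1892 [-14.  26.   5.] [14. 60.  8.]
[0.4569 0.2688 0.0063] 0.0847399075313667 [0.3135 0.3124 0.5092] (6702, ((457.89129638671875, 268.9013366699219), (40.85874557495117, 50.12797546386719), 88.06632232666016), np.float64(0.0359911773853889))
```

The measured fingertips lie 38 mm behind the reported TCP when open, and they stood on the block top at 26 mm when nearly closed. So the fingers end about 25 mm short of the reported TCP. I'll go lower by that much while watching the force.

```bash
python3 -m creep '[[[0,0,8],[0,0,0]],[[0,0,6],[0,0,0]],[[0,0,6],[0,0,0]],[[0,0,4],[0,0,0]],[[0,0,0],[0,0,0]],[[0,0,0],[0,0,0]]]' && python3 -m creep '[[[0,0,0],[0,0,0]],[[0,0,0],[0,0,0]],[[0,0,0],[0,0,0]],[[0,0,0],[0,0,0]],[[0,0,0],[0,0,0]],[[0,0,0],[0,0,0]]]' 40; python3 tips.py | tail -1
```

```text
clock: 8.6
eef_pos: [0.4572, 0.2691, -0.0173]
tool_rot: [-0.701, 0.713, -0.0, 0.0]
ft_force: [0.7, 0.2, -0.2]
grip_width: 0.0847
grasp_force: 0.0
clock: 9.35
eef_pos: [0.4575, 0.2693, -0.0169]
tool_rot: [-0.701, 0.713, -0.0, 0.001]
ft_force: [-0.1, 0.5, 4.5]
grip_width: 0.0487
grasp_force: 63.7
[ 0.4575  0.2693 -0.0169] 0.04907795078481617 [-0.2664 -0.0672  6.133 ] (9594, ((457.1664733886719, 268.8623352050781), (41.26451873779297, 76.74608612060547), 89.7005386352539), np.float64(0.03603607253882315))
```

```bash
python3 -m creep '[[[0,0,-20],[0,0,0]],[[0,0,-40],[0,0,0]],[[0,0,-40],[0,0,0]],[[0,0,-40],[0,0,0]],[[50,-4,0],[0,0,0]],[[50,-4,0],[0,0,0]],[[50,-4,0],[0,0,0]],[[50,-4,0],[0,0,0]],[[50,-4,0],[0,0,0]],[[50,-4,0],[0,0,0]],[[40,-4,0],[0,0,0]],[[30,-4,0],[0,0,0]]]'
python3 -m creep '[[[0,0,0],[0,0,0.18]],[[0,0,0],[0,0,0.18]],[[0,0,0],[0,0,0.18]],[[0,0,0],[0,0,0.18]],[[0,0,0],[0,0,0.18]],[[0,0,0],[0,0,0.18]],[[0,0,0],[0,0,0.18]],[[0,0,0],[0,0,0.18]],[[0,0,0],[0,0,0]],[[0,0,0],[0,0,0]]]'
python3 - <<'E'
from h import *
np.set_printoptions(precision=4,suppress=True)
for n in ("wrist","top","scene"):
    p=cam(n)
    if n=="wrist": cv2.imwrite("pics/w3.png",p["image"])
    for q,z in (("board",.055),("lane",.055),("stop",.055),("bar",.049),("weight",.055)):
        for r in vision.place_of(p,q)[:1]: print(n,q,r["score"],np.array(r["position"]),at_z(p,r["position"],z),at_d(p,r["position"]))
E
```

```text
clock: 10.9
eef_pos: [0.4817, -0.1031, 0.1214]
tool_rot: [-0.701, 0.713, 0.001, -0.001]
ft_force: [0.1, 0.2, -1.0]
grip_width: 0.0493
grasp_force: 63.0
clock: 12.15
eef_pos: [0.4824, -0.1014, 0.122]
tool_rot: [-0.058, 0.998, 0.0, -0.001]
ft_force: [-0.6, 0.4, -1.9]
grip_width: 0.0494
grasp_force: 62.9
wrist board 0.76 [489.9 238. ] [0.4966 0.0483 0.055 ] [0.4959 0.047  0.0568]
wrist lane 0.75 [312.  203.8] [ 0.4835 -0.1083  0.055 ] [ 0.4836 -0.1083  0.0545]
wrist stop 0.92 [428.1 201.3] [ 0.47   -0.0126  0.055 ] [ 0.47   -0.0127  0.0552]
wrist bar 0.61 [162.2 235.7] [ 0.5306 -0.2367  0.049 ] [ 0.5282 -0.2343  0.0535]
wrist weight 0.97 [111.9 252.1] [ 0.5485 -0.2781  0.055 ] [ 0.5699 -0.3029  0.0203]
top board 0.68 [313.2 210.9] [0.5023 0.0566 0.055 ] [0.5023 0.0566 0.0552]
top stop 0.68 [339.3 217.7] [ 0.4788 -0.0218  0.055 ] [ 0.4788 -0.0218  0.0555]
top bar 0.62 [408.2 203.2] [ 0.5174 -0.2333  0.049 ] [ 0.5263 -0.2423 -0.0015]
top weight 0.61 [430.9 183.8] [ 0.5742 -0.3053  0.055 ] [ 0.5787 -0.3101  0.0342]
scene board 0.76 [344.3 198.4] [0.4924 0.0555 0.055 ] [0.4922 0.0552 0.0546]
scene lane 0.62 [308.4 158.6] [ 0.4872 -0.1119  0.055 ] [ 0.4874 -0.1116  0.0553]
scene stop 0.97 [336.1 183.6] [0.48   0.0035 0.055 ] [0.4798 0.0033 0.0548]
scene bar 0.66 [270.6 143.1] [ 0.5353 -0.2268  0.049 ] [ 0.5099 -0.279   0.002 ]
scene weight 0.81 [241.1 145. ] [ 0.6085 -0.2556  0.055 ] [ 0.5915 -0.2991  0.0174]
```

View pics/w3.png

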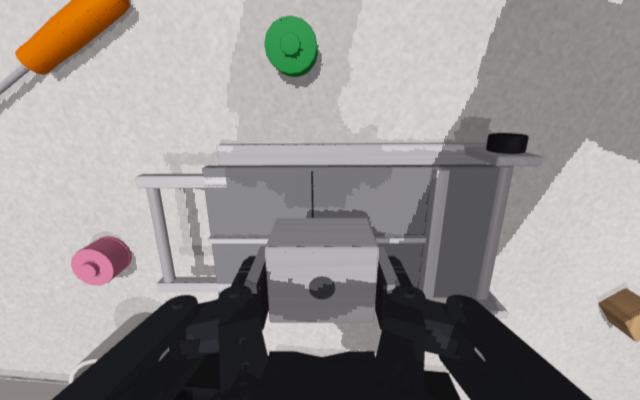

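The wrist view shows the board lying along the image: scribed line at column 312 (rows 170–218), near edge at row 168, divider at row 240, bar from (150,182) to (167,283), stop at column about 428. I'll derive the board frame from these pixels.

```bash
python3 - <<'E'
from h import *
np.set_printoptions(precision=4,suppress=True)
p=cam("wrist"); o=bot.get_obs(); M=R.from_quat(o["tool_rot"]).as_matrix(); t=o["eef_pos"]
def L(n,a,b,z):
    A,B=at_z(p,a,z),at_z(p,b,z); print(n,A[:2],B[:2],"ang",np.degrees(np.arctan2(B[1]-A[1],B[0]-A[0])))
L("near edge",(425,168),(213,168),.055)
L("divider",(425,241),(215,240),.061)
L("line",(312,172),(312.5,216),.055)
L("end",(207,180),(213,230),.055)
L("bar",(151,190),(166,280),.054)
# board plane top extents from depth
P=cloud(p); s=P[(P[:,2]>.0535)&(P[:,2]<.0565)&(P[:,0]<.53)&(P[:,0]>.44)&(P[:,1]<.0)&(P[:,1]>-.25)]
for x0 in np.arange(.44,.53,.01):
    k=s[(s[:,0]>x0)&(s[:,0]<x0+.01)]; print(x0.round(3),len(k),k[:,1].min() if len(k) else 0)
for y0 in np.arange(-.2,0,.02):
    k=s[(s[:,1]>y0)&(s[:,1]<y0+.02)]; print(y0.round(3),len(k),k[:,0].min() if len(k) else 0)
print("tool y yaw",np.degrees(np.arctan2(M[1,1],M[0,1])),t)
E
```

```text
near edge [ 0.4437 -0.0212] [ 0.4631 -0.1906] ang -83.43846202104999
divider [ 0.5045 -0.0095] [ 0.5239 -0.1867] ang -83.75757560751678
line [ 0.4573 -0.1112] [ 0.4951 -0.1068] ang 6.650520715389351
end [ 0.4737 -0.1954] [ 0.5177 -0.1905] ang 6.433229544000036
bar [ 0.4878 -0.2418] [ 0.5732 -0.2334] ang 5.5941752918498056
0.44 624 -0.09337934147705304
0.45 1783 -0.17637190076277948
0.46 2602 -0.19993003948992538
0.47 3073 -0.24984262840985524
0.48 2667 -0.24988886004405794
0.49 1945 -0.24464544453160003
0.5 975 -0.24365577492933854
0.51 1045 -0.241819437559934
0.52 565 -0.24063825769670769
0.53 0 0
-0.2 1360 0.4606349180833308
-0.18 1723 0.4582793670341874
-0.16 1717 0.455848965159675
-0.14 1244 0.4538336751957879
-0.12 1225 0.45093483596889516
-0.1 1248 0.44820390905045787
-0.08 1243 0.44591402703575456
-0.06 1641 0.44335114031802314
-0.04 2025 0.44129272007542203
-0.02 981 0.4400789482035906
tool y yaw 96.5457584529629 [ 0.483  -0.1015  0.1226]
```

```bash
python3 -m creep '[[[0,-22,0],[0,0,0]],[[0,-22,15],[0,0,0]],[[0,0,25],[0,0,0]],[[0,0,20],[0,0,0]],[[0,0,10],[0,0,0]],[[0,0,3],[0,0,0]],[[0,0,0],[0,0,0]],[[0,0,0],[0,0,0]]]'
python3 -m creep '[[[0,0,2],[0,0,0]],[[0,0,2],[0,0,0]],[[0,0,2],[0,0,0]],[[0,0,0],[0,0,0]]]'
```

```text
clock: 14.1
eef_pos: [0.4887, -0.1454, 0.0504]
tool_rot: [-0.057, 0.998, -0.0, 0.001]
ft_force: [0.5, 0.7, -2.1]
grip_width: 0.0491
grasp_force: 63.0
clock: 14.6
eef_pos: [0.4877, -0.1451, 0.0433]
tool_rot: [-0.057, 0.998, 0.0, -0.0]
ft_force: [0.0, -1.4, -2.1]
grip_width: 0.0491
grasp_force: 63.0
```

```bash
python3 -m creep '[[[0,0,1.5],[0,0,0]],[[0,0,1.5],[0,0,0]],[[0,0,0],[0,0,0]]]'
python3 - <<'E'
from h import *
print(bot.get_obs()["eef_pos"],bot.get_obs()["ft_force"])
E
python3 -m creep '[[[0,0,1],[0,0,0]],[[0,0,0],[0,0,0]]]'
```

```text
clock: 14.98
eef_pos: [0.4878, -0.1452, 0.0404]
tool_rot: [-0.057, 0.998, 0.0, -0.0]
ft_force: [-0.1, -0.9, -2.3]
grip_width: 0.0491
grasp_force: 63.0
[ 0.4878357  -0.14517433  0.04043672] [-0.1265591  -0.93717788 -2.2600089 ]
clock: 15.22
eef_pos: [0.4879, -0.1452, 0.0395]
tool_rot: [-0.057, 0.998, 0.0, -0.0]
ft_force: [0.3, 0.1, -2.0]
grip_width: 0.0491
grasp_force: 63.0
```

```bash
python3 -m creep '[[[0,0,0.7],[0,0,0]],[[0,0,0.7],[0,0,0]],[[0,0,0],[0,0,0]]]'
```

```text
clock: 15.6
eef_pos: [0.4879, -0.1452, 0.0381]
tool_rot: [-0.057, 0.998, 0.0, -0.0]
ft_force: [0.6, -0.2, -2.4]
grip_width: 0.049
grasp_force: 63.0
```

```bash
python3 -m creep '[[[0,0,0.6],[0,0,0]],[[0,0,0],[0,0,0]]]'
```

```text
clock: 15.85
eef_pos: [0.4882, -0.1453, 0.0381]
tool_rot: [-0.057, 0.998, -0.0, 0.0]
ft_force: [-1.4, 0.6, 2.7]
grip_width: 0.0489
grasp_force: 63.4
```

```bash
python3 -m creep '[[[0,0,0],[0,0,0]],[[0,0,0],[0,0,0]],[[0,0,0],[0,0,0]],[[0,0,0],[0,0,0]],[[0,0,-20],[0,0,0]],[[0,0,-40],[0,0,0]],[[0,0,-20],[0,0,0]],[[0,0,0],[0,0,0]]]' 70
python3 -m creep '[[[-15,-47,0],[0,0,0]],[[-16,-48,0],[0,0,0]],[[0,0,0],[0,0,0]],[[0,0,0],[0,0,0]],[[0,0,0],[0,0,0]]]' 45
python3 - <<'E'
from h import *
np.set_printoptions(precision=4,suppress=True)
p=cam("wrist"); cv2.imwrite("pics/w4.png",p["image"]); o=bot.get_obs(); M=R.from_quat(o["tool_rot"]).as_matrix(); t=o["eef_pos"]
P=cloud(p); s=P[(P[:,2]>.047)&(P[:,2]<.058)&(P[:,1]<-.222)&(P[:,1]>-.26)&(abs(P[:,0]-.53)<.035)]
print(len(s),s.min(0),s.max(0)); A=np.polyfit(s[:,0],s[:,1],1); print("bar y at x=.53",np.polyval(A,.53),np.degrees(np.arctan(A[0])))
for r in vision.place_of(p,"bar")[:1]: print(r["score"],at_z(p,r["position"],.049))
c=np.array([.53,np.polyval(A,.53),0]); print("shift",M.T@(c-[t[0],t[1],0])*1000,t,o["grip_width"])
E
python3 tips.py | head -12
```

```text
clock: 16.85
eef_pos: [0.4895, -0.1457, 0.1193]
tool_rot: [-0.057, 0.998, -0.001, 0.002]
ft_force: [0.0, 0.0, -0.6]
grip_width: 0.0702
grasp_force: 0.0
clock: 17.48
eef_pos: [0.5287, -0.2349, 0.117]
tool_rot: [-0.058, 0.998, 0.0, -0.001]
ft_force: [0.1, 0.1, -0.8]
grip_width: 0.045
grasp_force: 0.0
950 [ 0.495  -0.2461  0.048 ] [ 0.5649 -0.2284  0.056 ]
bar y at x=.53 -0.23751461707778487 7.27617843360517
0.66 [ 0.5286 -0.2393  0.049 ]
shift [-0.7139 -2.7134 -0.0024] [ 0.529  -0.2349  0.1173] 0.045106832477851556
-55 251 [-10. -35. -55.] [ 12. -21. -50.]
-50 226 [-11. -35. -50.] [ 12. -21. -45.]
-45 214 [-11. -35. -45.] [ 12. -21. -40.]
-40 172 [-11. -35. -40.] [ 12. -21. -35.]
-35 114 [-10. -33. -35.] [ 12. -21. -30.]
-30 21 [ -6. -22. -30.] [ 10. -21. -28.]
-55 249 [-11.  23. -55.] [ 12.  37. -50.]
-50 224 [-11.  23. -50.] [ 13.  37. -45.]
-45 212 [-10.  23. -45.] [ 12.  37. -40.]
-40 177 [-10.  23. -40.] [ 12.  37. -35.]
-35 114 [-10.  23. -35.] [ 12.  35. -30.]
-30 17 [ -6.  23. -30.] [  9.  24. -28.]
  return _methods._mean(a, axis=axis, dtype=dtype,
  ret = ret.dtype.type(ret / rcount)
```

View pics/w4.png

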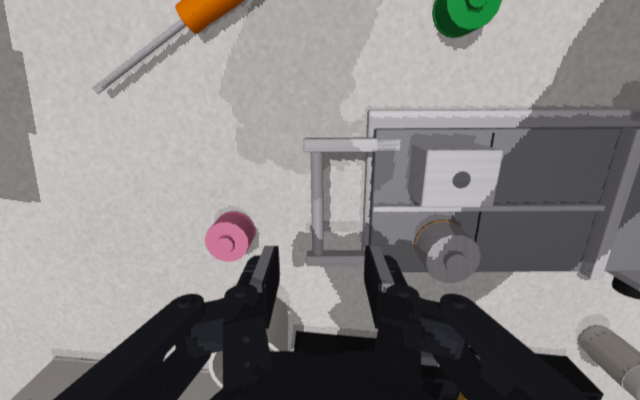

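The block stands straight in its lane beyond the line (the line is visible at (491,135)), and the weight is at (450,250). The bar, at column 317, is clear. Next I'll check the block's position on the board and go down over the bar.

```bash
cat >> h.py <<'E'
O=np.array([.4971,.0519]); EX=np.array([.113,-.9936]); EY=np.array([.9936,.113])
def bxy(c): d=np.asarray(c)[:2]-O; return np.array([d@EX,d@EY])*1000
E
python3 - <<'E'
from h import *
p=cam("wrist"); r=rect(p,[.488,-.145],.035,.086,.096); print(r, bxy(np.array(r[1][0])/1000))
E
python3 -m creep '[[[0,-2.5,30],[0,0,0]],[[0,0,30],[0,0,0]],[[0,0,25],[0,0,0]],[[0,0,14],[0,0,0]],[[0,0,10],[0,0,0]],[[0,0,0],[0,0,0]],[[0,0,0],[0,0,0]]]'
python3 -m creep '[[[0,0,0],[0,0,0]],[[0,0,0],[0,0,0]],[[0,0,0],[0,0,0]],[[0,0,0],[0,0,0]],[[0,0,0],[0,0,0]]]' 4
```

```text
(4448, ((486.8619079589844, -144.8271026611328), (40.36481475830078, 50.61900329589844), 6.660138130187988), np.float64(0.09098976760774949)) [194.3111448  -32.40273085]
clock: 18.55
eef_pos: [0.5307, -0.2389, 0.0095]
tool_rot: [-0.057, 0.998, -0.0, 0.001]
ft_force: [-0.3, 0.1, 0.1]
grip_width: 0.0452
grasp_force: 0.0
clock: 19.18
eef_pos: [0.5303, -0.2385, 0.0093]
tool_rot: [-0.057, 0.998, -0.0, 0.0]
ft_force: [-0.8, 1.8, 6.1]
grip_width: 0.0073
grasp_force: 58.7
```

```bash
cat > check.py <<'E'
from h import *
import sys,json,os
o=bot.get_obs(); t=o["eef_pos"]; Z0=.0093
th=np.arcsin(np.clip((t[2]-Z0)/.290,0,.75))
for n in sys.argv[1:] or ["wrist"]:
    p=cam(n); P=cloud(p); d=P[:,:2]-O; h=d@EX; y=d@EY; z=P[:,2]-.055
    B=np.c_[h*np.cos(th)+z*np.sin(th), y, -h*np.sin(th)+z*np.cos(th)]*1000
    out=[]
    for a,b in ((-60,-4),(6,60)):
        s=B[(B[:,0]>50)&(B[:,0]<250)&(B[:,1]>a)&(B[:,1]<b)&(B[:,2]>25)&(B[:,2]<42)]
        out.append([len(s)]+[round(float(v),1) for v in (np.percentile(s[:,0],[2,98]) if len(s) else [0,0])])
    f=B[(B[:,0]>100)&(B[:,0]<160)&(B[:,1]>-55)&(B[:,1]<-10)&(abs(B[:,2])<15)]
    r=np.polyfit(f[:,0],f[:,2],1)[0] if len(f)>50 else np.nan
    print(n,"th %.3f planefit corr %.3f"%(th,r),"block",out[0],"weight",out[1],"F",np.round(o["ft_force"],1),"w",round(o["grip_width"]*1000,1),"z %.4f"%t[2])
b=out[0]
if os.path.exists("ref"):
    if abs(b[1]-float(open("ref").read()))>4: print("MOVED"); sys.exit(1)
E
python3 check.py scene; python3 check.py
python3 -m creep '[[[0,0,-4],[0,0,0]],[[0,0,-6],[0,0,0]],[[0,0.3,-6],[0,0,0]],[[0,0.3,-6],[0,0,0]],[[0,0.3,-6],[0,0,0]],[[0,0.5,-6],[0,0,0]],[[0,0.6,-6],[0,0,0]],[[0,0.8,-6],[0,0,0]],[[0,0.8,-6],[0,0,0]],[[0,1,-5],[0,0,0]],[[0,0,0],[0,0,0]]]'
python3 check.py scene; python3 check.py
```

```text
scene th 0.000 planefit corr 0.004 block [261, 168.6, 218.4] weight [155, 168.8, 208.1] F [-0.8  1.8  6.1] w 7.3 z 0.0093
wrist th 0.000 planefit corr 0.328 block [13784, 186.3, 219.8] weight [3983, 169.7, 204.9] F [-0.8  1.1  5.7] w 7.6 z 0.0093
clock: 20.65
eef_pos: [0.5296, -0.2347, 0.0637]
tool_rot: [-0.057, 0.998, -0.0, -0.0]
ft_force: [5.2, -2.7, -10.4]
grip_width: 0.0076
grasp_force: 58.7
scene th 0.189 planefit corr 0.004 block [289, 168.3, 218.1] weight [170, 168.3, 206.2] F [  5.2  -2.7 -10.4] w 7.6 z 0.0637
wrist th 0.189 planefit corr -0.001 block [12150, 172.5, 219.8] weight [3728, 170.6, 208.1] F [  4.6  -3.  -10.2] w 7.4 z 0.0638
```

```bash
echo 168.4 > ref
python3 -m creep '[[[0,0.5,-3],[0,0,0]],[[0,0.5,-3],[0,0,0]],[[0,0.6,-3],[0,0,0]],[[0,0.5,-2],[0,0,0]],[[0,0,0],[0,0,0]]]' >/dev/null && python3 check.py scene &&
python3 -m creep '[[[0,0.3,-1.4],[0,0,0]],[[0,0.3,-1.4],[0,0,0]],[[0,0,0],[0,0,0]]]' >/dev/null && python3 check.py scene &&
python3 -m creep '[[[0,0.4,-1.4],[0,0,0]],[[0,0.4,-1.4],[0,0,0]],[[0,0,0],[0,0,0]]]' >/dev/null && python3 check.py scene &&
python3 -m creep '[[[0,0.4,-1.4],[0,0,0]],[[0,0.4,-1.4],[0,0,0]],[[0,0,0],[0,0,0]]]' >/dev/null && python3 check.py scene &&
python3 -m creep '[[[0,0.4,-1.4],[0,0,0]],[[0,0.4,-1.4],[0,0,0]],[[0,0,0],[0,0,0]]]' >/dev/null && python3 check.py scene
```

```text
scene th 0.226 planefit corr 0.001 block [286, 169.2, 218.2] weight [176, 168.7, 206.1] F [  6.2  -3.1 -10.9] w 7.6 z 0.0743
scene th 0.236 planefit corr -0.001 block [289, 169.3, 217.8] weight [178, 169.1, 206.2] F [  4.5  -3.1 -11.8] w 7.5 z 0.0770
scene th 0.246 planefit corr -0.002 block [288, 169.1, 217.8] weight [178, 168.7, 206.0] F [  5.2  -5.2 -12.2] w 7.5 z 0.0798
scene th 0.256 planefit corr 0.009 block [292, 169.0, 217.7] weight [179, 168.9, 205.8] F [  5.6  -4.2 -12.7] w 7.5 z 0.0826
scene th 0.266 planefit corr -0.005 block [296, 169.0, 218.4] weight [177, 167.9, 206.8] F [  5.6  -3.9 -12.4] w 7.2 z 0.0855
```

```bash

python3 -m creep '[[[0,0.4,-1.4],[0,0,0]],[[0,0.4,-1.4],[0,0,0]],[[0,0,0],[0,0,0]]]' >/dev/null && python3 check.py scene &&
python3 -m creep '[[[0,0.4,-1.4],[0,0,0]],[[0,0.4,-1.4],[0,0,0]],[[0,0,0],[0,0,0]]]' >/dev/null && python3 check.py scene &&
python3 -m creep '[[[0,0.4,-1.4],[0,0,0]],[[0,0.4,-1.4],[0,0,0]],[[0,0,0],[0,0,0]]]' >/dev/null && python3 check.py scene &&
python3 -m creep '[[[0,0.4,-1.4],[0,0,0]],[[0,0.4,-1.4],[0,0,0]],[[0,0,0],[0,0,0]]]' >/dev/null && python3 check.py scene &&
python3 -m creep '[[[0,0.4,-1.4],[0,0,0]],[[0,0.4,-1.4],[0,0,0]],[[0,0,0],[0,0,0]]]' >/dev/null && python3 check.py scene
```

```text
scene th 0.276 planefit corr 0.000 block [287, 168.9, 217.9] weight [180, 168.5, 206.7] F [  6.6  -4.8 -12.3] w 7.6 z 0.0882
scene th 0.286 planefit corr -0.003 block [298, 168.9, 218.1] weight [174, 169.0, 205.7] F [  5.1  -3.9 -12.7] w 7.6 z 0.0911
scene th 0.296 planefit corr -0.004 block [295, 168.3, 216.8] weight [178, 168.8, 206.3] F [  5.2  -5.9 -13.1] w 7.5 z 0.0939
scene th 0.306 planefit corr 0.080 block [306, 154.5, 203.2] weight [176, 170.0, 205.9] F [  6.5  -4.8 -11.2] w 7.6 z 0.0968
MOVED
```

The block has started sliding, at about 0.30. I'll stop the lift and let it run.

```bash
python3 -m creep '[[[0,0,0],[0,0,0]],[[0,0,0],[0,0,0]],[[0,0,0],[0,0,0]],[[0,0,0],[0,0,0]],[[0,0,0],[0,0,0]],[[0,0,0],[0,0,0]]]' >/dev/null; python3 check.py scene;  python3 -m creep '[[[0,0,0],[0,0,0]],[[0,0,0],[0,0,0]],[[0,0,0],[0,0,0]],[[0,0,0],[0,0,0]]]' >/dev/null; python3 check.py scene
```

```text
scene th 0.306 planefit corr -0.080 block [332, 62.0, 111.0] weight [190, 168.8, 206.6] F [  4.5  -4.8 -11.5] w 7.4 z 0.0968
MOVED
scene th 0.307 planefit corr -0.110 block [326, 62.1, 110.9] weight [179, 168.4, 205.8] F [  6.1  -5.4 -11.3] w 7.5 z 0.0968
MOVED
```

```bash
python3 -m creep '[[[0,0,1],[0,0,0]],[[0,0,1],[0,0,0]],[[0,0,0],[0,0,0]]]'
python3 -m creep '[[[0,0,0],[0,0,0]],[[0,0,0],[0,0,0]],[[0,0,0],[0,0,0]],[[0,0,0],[0,0,0]]]' 40
python3 -m creep '[[[0,0,-10],[0,0,0]],[[0,0,-25],[0,0,0]],[[0,0,-40],[0,0,0]],[[0,0,-40],[0,0,0]],[[0,0,-20],[0,0,0]],[[0,0,0],[0,0,0]],[[0,0,0],[0,0,0]]]'
python3 - <<'E'
from h import *
p=cam("scene"); cv2.imwrite("pics/s1.png",cv2.resize(p["image"][90:250,190:430],None,fx=3,fy=3,interpolation=cv2.INTER_CUBIC))
P=cloud(p); d=P[:,:2]-O; h=d@EX*1000; y=d@EY*1000; z=(P[:,2]-.055)*1000
f=(h>130)&(h<220)&(y>-55)&(y<-8)&(z>10)&(z<100)
k=np.polyfit(h[f],z[f],1); print("tilt",np.arctan(k[0]),k)
E
```

```text
clock: 26.55
eef_pos: [0.5288, -0.2274, 0.0968]
tool_rot: [-0.057, 0.998, -0.001, 0.0]
ft_force: [2.2, -5.4, -4.8]
grip_width: 0.0075
grasp_force: 59.3
clock: 27.05
eef_pos: [0.5284, -0.2255, 0.0971]
tool_rot: [-0.057, 0.998, 0.0, 0.0]
ft_force: [-0.5, -0.2, 0.7]
grip_width: 0.0403
grasp_force: 0.0
clock: 27.92
eef_pos: [0.5279, -0.2255, 0.2312]
tool_rot: [-0.057, 0.998, 0.0, -0.001]
ft_force: [-0.0, -0.2, -0.2]
grip_width: 0.0403
grasp_force: 0.0
tilt 0.30313010917826133 [ 0.31276921 -1.97298635]
```

View pics/s1.png

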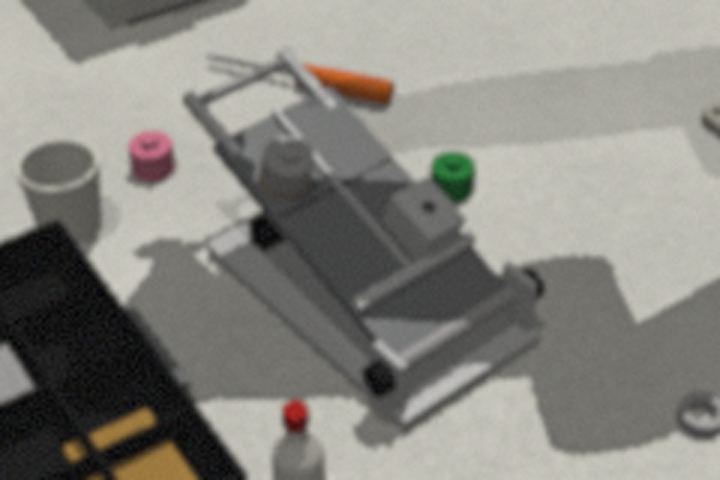

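The picture shows the board standing tilted at about 0.30 rad. The block rests at the foot stop (430,215), the weight is still in its place (287,168), and the gripper is clear, so I'm handing in.

```bash
python3 -c "
from workcell import workorder; print(workorder.job_done())"
```

```text
the job is handed in; nothing more can be done
None
```

I set the block in the empty lane, wholly above the line, and let go; it slipped at about 0.30 rad and slid to the foot stop. The weight stayed put, the board stands at that angle with the gripper clear, and I handed the job in after about 28 s. On the first grasp try the fingers pressed on the block's top (about 19 N at the wrist), because they end some 25 mm short of the reported TCP.

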